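# Set the roll-brake tension on a tray-wrapping machine

## Robot

A 7-joint arm with a two-finger parallel gripper is mounted at the origin on the work surface. World frame = base frame: x ahead of the robot, y to its left, z up, the work surface at z = 0. Lengths are in m, angles in rad, forces in N, time in s.
With the tool pointing down it reaches from about 0.425 to 0.875 m from the base axis. Payload 8.4 kg.
Tool frame: the origin (TCP) lies midway between the tips of the shut fingers; the grasp point (between the pads) lies 19 mm behind it (r.pinch_z is the distance from the TCP to the grasp point, in m); z points along the fingers, y is the line along which they close (so a half turn about z gives the same grasp; the last joint's range is limited). The gripper opens to 87 mm and grips with 3 to 60 N. Pads are 19 mm wide; open, the fingers measure 117 mm over their backs; the gripper's body (75 mm by 190 mm) begins 51 mm behind the grasp point.
Start: joints at [-1.352, 0.333, 0.04, 1.465, -0.013, 1.343, -0.059], TCP at [0.203, 0.617, 0.223] pointing down, gripper open.
Joint ranges: [-2.58, 2.58], [-0.38, 2.09], [-1.3, 1.39], [0.25, 2.4], [-1.5, 4.64], [0.08, 2.09], [-2.65, 2.65]. Speed limits (rad/s): [2.22, 2.22, 2.79, 2.79, 3.14, 3.14, 3.14].

## Interface

Orientations are given as [roll, pitch, yaw] about the fixed x, y, z axes, in that order (R = Rz(yaw) Ry(pitch) Rx(roll)).
In Python, from cell import sense, capture, camera_params, ticket, r gives the robot as it stands.
- The arm moves only by the shell command python3 -m handwheel 'ROWS' [FORCE]. ROWS is JSON, a list of rows, each a list of 5 numbers: the opening, from 0 (shut) to 1 (fully open), then the shift along the tool's x, y, z in mm, then the turn about the tool's z in degrees. In form: [[grip, x, y, z, spin], ...]. A call has exactly 5 rows; each row is the pose to reach, as a shift and turn from the pose commanded when the call began, along the tool's axes at that moment; what a row does not reach only later rows make up. A row lasts 1/10 s, in which the tool goes at most 50 mm and 8.59 degrees, less where a joint would pass 70% of its speed; a pose out of reach is approached as far as the arm can. A call with a gripper value outside its range is refused whole. The fingers move at their own pace and stop on an object; FORCE is the grip in N (left out, the last holds). Time passes only in rows, so rows that repeat a pose let the fingers close, or fill a call up. It gives the time, the measured TCP pose, the force, the opening and the grip force at its end, in the units of the state.
- sense(): the state, without advancing time (a new reading comes with each control period).
- capture(name): name is "side" or "top" or "wrist"; returns the picture (480x640x3 uint8, red, green, blue); there is no depth.
- camera_params(name): a dict with "mtx" (3x3 intrinsics, pixels), "extrinsics" (4x4, takes a point from world to camera coordinates). Camera axes: x right, y up, looking along -z (the intrinsics and any distortion apply to the point x, -y, -z); pixel columns grow to the right and rows downward; lengths in m; the calibration is good to about 2 mm. A picture is of the moment at which its call begins: read the wrist's pose just before it. camera_params takes no time and is no camera call; for the wrist camera it gives the pose at the moment of the call.
- ticket.hand_in(): hands the job in; it is judged then, once.
The state is a dict: "clock": time; "joint_positions": joint angles; "qvel": joint speeds; "tau": joint torques, N m; "tcp_pos": TCP position; "tcp_rot": TCP orientation; "contact_force": force on the tool from outside, world axes, zero at the start; "moment": the same for the moment, N m; "grip_width": finger opening in m; "grasp_force": force on a finger pad.
Only numpy, scipy, OpenCV 4.12 (cv2) and the standard library are available. Lean on these libraries where they do the work, as an engineer would, in place of code of your own. Each camera call takes 0.05 s, during which the arm holds its last target. There are 200 camera calls.

## Task

Tighten the roll brake of the wrapping machine: turn the black T-bar knob clockwise until the pointer of the sprung brake arm points at the white set-mark tab on the scale, then let go. Work only through the T-bar knob: do not push the arm itself, and leave the round dial alone.

Things in the scene. Friction and masses are not known exactly. Their poses are not given: they have to be found in the camera images.
- knob_grip (a point): Black T-bar tension knob on the deck (90 mm above the bench) of a low 280 x 440 mm metal machine. Upright bar 60 long, 16 thick, flat sides 12 to 50 mm above the deck, on a 48 mm round metal boss. Point on the vertical turning axis, 34 mm above the deck; x along the bar, y across its 16 mm, z up. Needs one turn of 0.6 to 1.4 rad, clockwise from above; about 0.1 N m; stays where left.
- brake_arm: Dark steel sprung arm, flat, 8 to 13 mm above the deck, 130 mm from its pivot (post with coil spring, 0.2 m from the knob) to its pointer tip. Origin on the pivot axis at the arm's underside; x along the arm to the tip, z up. Driven only by the knob: 1 rad of knob turns the arm 0.5 rad, same sense (clockwise from above).
- set_mark (a point): White tab, 28 mm wide along the scale and 26 mm deep, fixed on the black scale just beyond the pointer's tip, clockwise of the slack arm. Point at the centre of its top, 150 mm from the arm's pivot axis, 9 mm above the deck; x points away from the pivot.
- dial (a joint): Round black heat dial, 40 mm across, 16 mm tall, thin white line on top; on the deck 0.11 m from the T-bar knob, towards the bare rollers at the back. Not part of the job. Value in rad, 0 at the start.

How it is judged:
At the end, for the whole second after the job is handed in: The pointer's line falls on the white tab: the tab's centre is within 14 mm to either side of the arm's centre line (half the tab's width), with the arm at rest and the knob released (y of set_mark in the frame of brake_arm between -0.014 and 0.014 m and angular speed of brake_arm below 0.05 rad/s); the robot touches nothing.
It fails at once if the brake arm itself is pushed (more than 2 N) (contact force between any of the fingers, the arm and brake_arm above 2 N).
It fails at once if the round dial is turned (more than 0.2 rad) (value of joint dial above 0.2 rad or value of joint dial below -0.2 rad).
It also fails if it takes over 32 s, if anything falls off the work surface, if the arm or the gripper's body presses on something with over 40 N, if the wrist force passes 120 N, or if a joint passes its speed limit or range.

## Working session

There is one attempt and no reset: what is moved stays moved. The work goes in short steps, Python scripts to look and compute and a shell command to move; the robot and the scene stay as the last step left them, time stands still between calls to the robot, and variables do not carry over. Pictures are saved under pics/ and viewed, at most 10 in all, crops included, and the job is handed in when it is done.

```bash
ls; mkdir -p pics
python3 - <<'E'
from cell import *
import cv2
for n in("top","side"):
    im=capture(n); cv2.imwrite(f"pics/{n}0.png",im[:,:,::-1])
    p=camera_params(n); print(n,p["mtx"],p["extrinsics"])
s=sense(); print(s["clock"],s["tcp_pos"],s["tcp_rot"],s["grip_width"])
E
```

```text
pics
top [[570.41638649   0.         305.8899018 ]
 [  0.         570.41638649 241.92852405]
 [  0.           0.           1.        ]] [[-0.12875524 -0.99166383 -0.00499452  0.11286143]
 [ 0.96323451 -0.12625843  0.23714572 -0.64548675]
 [-0.23579944  0.02572286  0.97146125 -0.77153316]
 [ 0.          0.          0.          1.        ]]
side [[549.09576353   0.         311.2293692 ]
 [  0.         549.09576353 239.48461176]
 [  0.           0.           1.        ]] [[-0.81814788 -0.57499719  0.00350404  0.53413495]
 [ 0.30409853 -0.42750551  0.85133021 -0.29491005]
 [-0.48801448  0.69757958  0.52461853 -0.54685757]
 [ 0.          0.          0.          1.        ]]
0.1 [0.20302168 0.6170513  0.22175942] [-3.14016678e+00  1.19714420e-04  2.82374700e+00] 0.08674368576779205
```

View pics/top0.png

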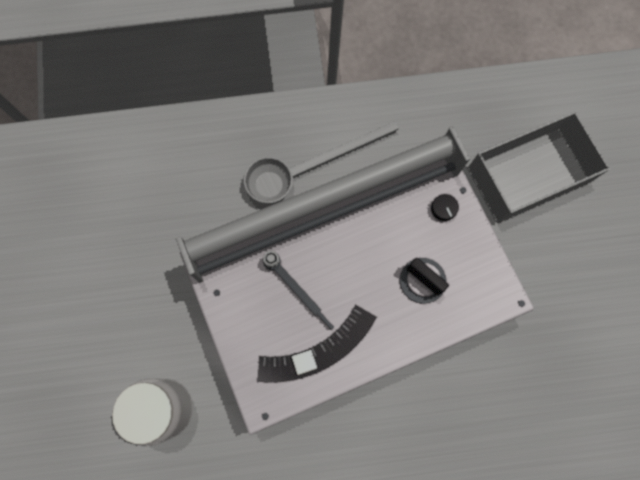

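View pics/side0.png

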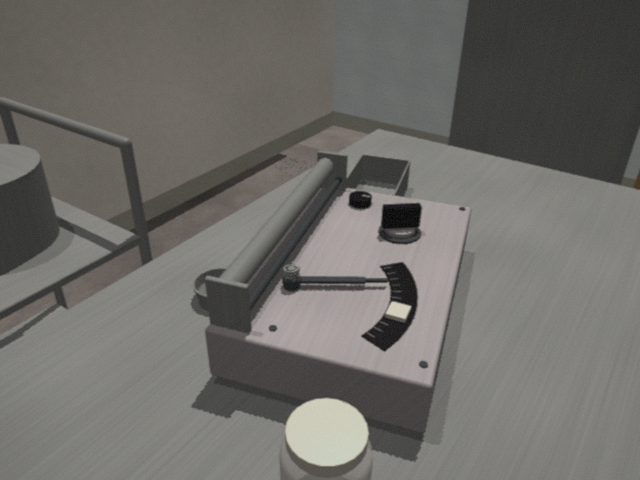

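The top view shows the T-bar near (428,277), the dial at (445,208), the pivot at (271,260), the pointer tip at (331,327) and the tab at (304,362). I'll zoom in on these for accurate pixels.

```bash
python3 - <<'E'
import cv2,numpy as np
im=cv2.imread("pics/top0.png"); 
a=cv2.resize(im[240:320,385:465],(400,400),interpolation=cv2.INTER_CUBIC)
b=cv2.resize(im[245:385,250:390],(400,400),interpolation=cv2.INTER_CUBIC)
o=np.hstack([a,b]); o=np.clip(o.astype(float)*1.8,0,255).astype('uint8')
for k in range(0,800,100): cv2.line(o,(k,0),(k,6),(0,0,255),2)
cv2.imwrite("pics/crop.png",o)
E
cat > h.py <<'E'
from cell import *
import numpy as np
def ray(n,u,v,z,p=None):
    p=p or camera_params(n); K=np.array(p["mtx"]); E=np.array(p["extrinsics"])
    d=np.linalg.inv(K)@[u,v,1]; d=E[:3,:3].T@(d*[1,-1,-1]); c=-E[:3,:3].T@E[:3,3]
    return c+d*(z-c[2])/d[2]
E
```

```text
(no output)
```

View pics/crop.png

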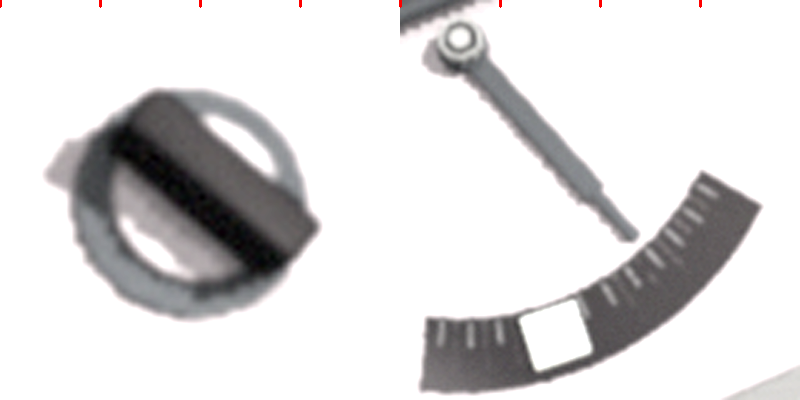

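The crop shows the bar's top face with corners at full-image pixels (416,258), (449,286), (442,293) and (409,266). The tip is at (332,328), the arm root near (277,267) and the tab centre at (304.6,362.6).

Run:
```python
from h import *
C=[ray("top",*c,.14) for c in((416,258.4),(449,285.6),(442,293),(408.6,265.6))]
k=np.mean(C,0); e=C[1]+C[2]-C[0]-C[3]; th=np.arctan2(e[1],e[0])
print("knob",k,"bar yaw",th,"len",np.hypot(*e[:2])/2, "wid",np.linalg.norm(C[0]-C[3]))
tip=ray("top",332.3,328.3,.103); w=ray("top",250+197/2.857,245+188/2.857,.103); tab=ray("top",304.6,362.6,.099)
f=lambda cx,cy:ray("top",250+(cx-400)/2.857,245+cy/2.857,.103)
root=f(478,66); post=ray("top",271.2,259,.12)
d=(tip-root)/np.linalg.norm(tip-root); piv=tip-.13*d
print("post~",post,"piv",piv,"tip",tip,"tab",tab,np.linalg.norm((tab-piv)[:2]),np.linalg.norm((k-piv)[:2]))
for p in(piv,post):
  a=np.arctan2(*(tip-p)[1::-1]);b=np.arctan2(*(tab-p)[1::-1]);print("arm",a,"tab",b,"turn knob deg",np.degrees((b-a)*2))
s=sense();R=s["tcp_rot"];print(s["tcp_pos"],R)
from scipy.spatial.transform import Rotation as T
M=T.from_euler("xyz",R).as_matrix()
print("tcp target delta tool mm",M.T@(k+[0,0,.124-.019-.14]-s["tcp_pos"])*1e3)
# desired tool y perpendicular to bar
n=np.array([-np.sin(th),np.cos(th),0]); t=M.T@n; print("spin deg (mod180)",np.degrees(np.arctan2(-t[0],t[1])), M.round(3))
```

```text
knob [ 0.57136789 -0.12917799  0.14      ] bar yaw -2.4178572567685945 len 0.057167987785669484 wid 0.01452984687121272
post~ [0.62632157 0.08098113 0.12      ] piv [0.62771709 0.08288048 0.103     ] tip [0.52105485 0.00856247 0.103     ] tab [0.47979861 0.0528106  0.099     ] 0.1509439441228523 0.21941746763305287
arm -2.533044366972946 tab -2.941038720385957 turn knob deg -46.75270903146891
arm -2.5389970883186086 tab -2.951650178651834 turn knob deg -47.28656095824906
[0.20302168 0.6170513  0.22175942] [-3.14016678e+00  1.19714420e-04  2.82374700e+00]
tcp target delta tool mm [-583.09431207 -593.56828191  117.67569472]
spin deg (mod180) 120.32176956772173 [[-0.95   0.313 -0.   ]
 [ 0.313  0.95  -0.001]
 [-0.    -0.001 -1.   ]]
```

```bash
python3 -m handwheel '[[1,-30,-19,-5,0],[1,-70,-44,-10,0],[1,-110,-69,-10,0],[1,-150,-94,-10,0],[1,-181,-113,-10,0]]' 10
python3 -m handwheel '[[1,-31,-28,0,0],[1,-62,-57,0,0],[1,-93,-85,0,0],[1,-124,-114,0,0],[1,-154,-142,0,0]]'
python3 -m handwheel '[[1,-26,-32,0,0],[1,-52,-64,0,0],[1,-78,-96,0,0],[1,-105,-128,0,0],[1,-132,-161,0,0]]'
python3 -m handwheel '[[1,-26,-40,0,0],[1,-52,-80,0,0],[1,-78,-120,0,0],[1,-100,-153,0,0],[1,-116,-178,0,0]]'
python3 -m handwheel '[[1,0,0,0,8],[1,0,0,0,16],[1,0,0,0,24],[1,0,0,0,32],[1,0,0,0,40]]'
python3 -m handwheel '[[1,0,0,0,8],[1,0,0,0,16],[1,0,0,0,24],[1,0,0,0,32],[1,0,0,0,40]]'
python3 -m handwheel '[[1,0,0,0,8],[1,0,0,0,16],[1,0,0,0,24],[1,0,0,0,32],[1,0,0,0,40]]'
python3 - <<'E'
from h import *
import cv2
p=camera_params("wrist"); s=sense(); im=capture("wrist"); cv2.imwrite("pics/w1.png",im[:,:,::-1])
print(s["clock"],s["tcp_pos"],s["tcp_rot"],s["joint_positions"])
import pickle; pickle.dump((p,s),open("w1.pkl","wb"))
E
```

```text
clock: 0.6
tcp_pos: [0.3417, 0.4507, 0.2324]
tcp_rot: [-3.141, 0.0, 2.822]
contact_force: [-0.5, 0.0, 0.1]
grip_width: 0.087
grasp_force: 0.0
clock: 1.1
tcp_pos: [0.4421, 0.2686, 0.2324]
tcp_rot: [-3.141, -0.0, 2.824]
contact_force: [1.0, -0.5, 0.5]
grip_width: 0.0872
grasp_force: 0.0
clock: 1.6
tcp_pos: [0.5169, 0.0748, 0.2324]
tcp_rot: [3.142, -0.0, 2.824]
contact_force: [0.8, 1.1, 0.7]
grip_width: 0.0866
grasp_force: 0.0
clock: 2.1
tcp_pos: [0.5712, -0.1321, 0.2324]
tcp_rot: [-3.141, 0.0, 2.822]
contact_force: [0.4, 0.5, 0.0]
grip_width: 0.0871
grasp_force: 0.0
clock: 2.6
tcp_pos: [0.571, -0.129, 0.2322]
tcp_rot: [-3.141, -0.0, 2.12]
contact_force: [0.1, -0.6, 0.6]
grip_width: 0.0872
grasp_force: 0.0
clock: 3.1
tcp_pos: [0.5711, -0.1289, 0.2323]
tcp_rot: [-3.141, 0.0, 1.422]
contact_force: [-0.2, -0.5, -0.7]
grip_width: 0.0872
grasp_force: 0.0
clock: 3.6
tcp_pos: [0.5711, -0.1289, 0.2323]
tcp_rot: [-3.141, 0.0, 0.724]
contact_force: [0.7, 0.1, -0.1]
grip_width: 0.0871
grasp_force: 0.0
3.6 [ 0.57105119 -0.12887042  0.23228902] [-3.14109880e+00  3.33661696e-04  7.23758708e-01] [-0.67074009  0.28788482  1.00000831  1.6506785  -0.24792716  1.3398991
 -0.47902695]
```

View pics/w1.png

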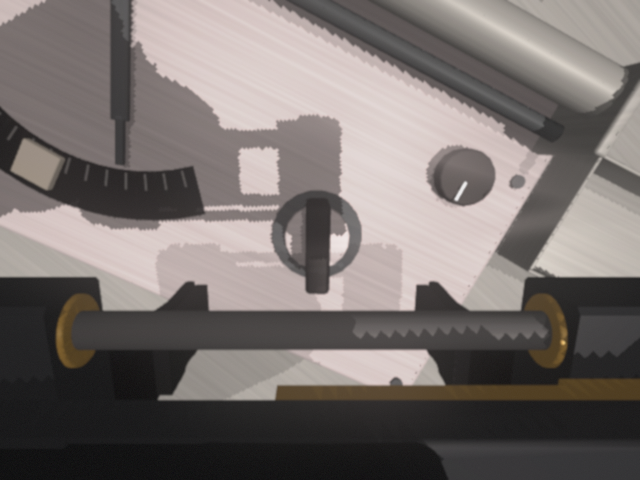

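The wrist picture shows the bar's top face running from (318,198) to (317,260), in line with the fingers, and the boss centred at (317,236). The dial is at (463,177), and the open fingers straddle the bar.

Run:
```python
from h import *
import pickle
p,s=pickle.load(open("w1.pkl","rb"))
from scipy.spatial.transform import Rotation as T
M=T.from_euler("xyz",s["tcp_rot"]).as_matrix()
for n,u,v,z in(("a",318.5,198,.14),("b",317,260,.14),("boss",317,236,.1),("dial",463,176,.106),("barL",307,225,.14),("barR",330,225,.14),("tip",121,163,.103),("tab",37,163,.099),("armroot",122,10,.103)):
    w=ray("wrist",u,v,z,p); print(n,w,(M.T@(w-s["tcp_pos"])*1e3).round(1))
```

```text
a [ 0.59877977 -0.1102357   0.14      ] [33.1  4.4 92.3]
b [ 0.56833089 -0.13609522  0.14      ] [-6.8  3.7 92.3]
boss [ 0.57379127 -0.13190435  0.1       ] [1.000e-01 4.200e+00 1.323e+02]
dial [ 0.67362115 -0.17843816  0.106     ] [ 44.1 105.1 126.2]
barL [ 0.58127591 -0.11614047  0.14      ] [16.1 -2.7 92.3]
barR [ 0.59087219 -0.12699105  0.14      ] [16.1 11.8 92.3]
tip [0.52279568 0.00528508 0.103     ] [  52.7 -132.4  129.3]
tab [0.48219241 0.05093518 0.099     ] [  52.5 -193.5  133.4]
armroot [0.60219089 0.06009638 0.103     ] [ 148.5 -120.9  129.3]
```

```bash
python3 -m handwheel '[[1,1,3,30,0],[1,1,3,65,0],[1,1,3,95,0],[1,1,3,115,0],[1,1,3,125,0]]' 15
python3 -m handwheel '[[0.6,0,0,0,0],[0.4,0,0,0,0],[0.2,0,0,0,0],[0.1,0,0,0,0],[0,0,0,0,0]]' 15
python3 -m handwheel '[[0,0,0,0,0],[0,0,0,0,0],[0,0,0,0,0],[0,0,0,0,0],[0,0,0,0,0]]' 15
```

```text
clock: 4.15
tcp_pos: [0.5728, -0.1302, 0.1055]
tcp_rot: [-3.14, 0.002, 0.732]
contact_force: [0.4, 0.7, 0.4]
grip_width: 0.0875
grasp_force: 0.0
clock: 4.65
tcp_pos: [0.5744, -0.1306, 0.1082]
tcp_rot: [3.141, -0.001, 0.73]
contact_force: [-0.3, 0.5, -0.5]
grip_width: 0.0546
grasp_force: 0.0
clock: 5.15
tcp_pos: [0.5745, -0.1311, 0.1077]
tcp_rot: [3.14, -0.0, 0.729]
contact_force: [1.8, -1.5, -7.7]
grip_width: 0.0159
grasp_force: 15.0
```

```bash
python3 -m handwheel '[[0,0,0,0,4],[0,0,0,0,9],[0,0,0,0,14],[0,0,0,0,18],[0,0,0,0,20]]' 25
python3 -m handwheel '[[0,0,0,0,4],[0,0,0,0,9],[0,0,0,0,14],[0,0,0,0,18],[0,0,0,0,20]]' 25
python3 - <<'E'
from h import *
import cv2
im=capture("top"); cv2.imwrite("pics/t2.png",np.clip(cv2.resize(im[240:390,230:430],(800,600),interpolation=cv2.INTER_CUBIC)[:,:,::-1]*1.5,0,255).astype('uint8'))
print(sense()["moment"],sense()["tcp_rot"])
E
```

```text
clock: 5.65
tcp_pos: [0.5747, -0.1314, 0.1076]
tcp_rot: [3.139, -0.001, 0.377]
contact_force: [4.0, -3.3, -3.4]
grip_width: 0.0155
grasp_force: 25.0
clock: 6.15
tcp_pos: [0.5748, -0.132, 0.1077]
tcp_rot: [3.139, -0.002, 0.028]
contact_force: [5.1, -5.5, -5.3]
grip_width: 0.0159
grasp_force: 25.0
[-0.93663406 -0.87926919  0.04211549] [ 3.13890591e+00 -1.72686714e-03  2.67001548e-02]
```

View pics/t2.png

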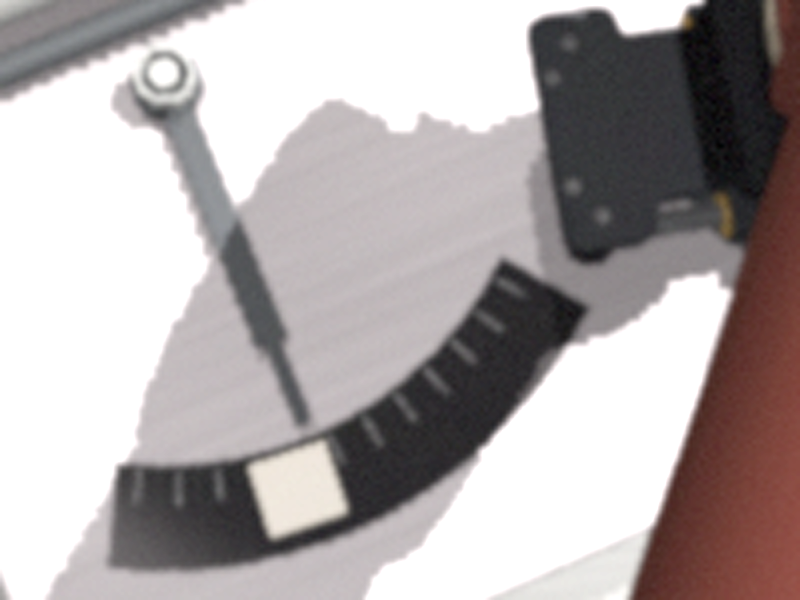

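The pointer tip is at (303,424) and the tab centre at (298,490). The arm's line passes about 29 px (about 10 mm) short of the centre, so about 7.5° more knob is needed, in line with the estimate of 47°.

```bash
python3 -m handwheel '[[0,0,0,0,3],[0,0,0,0,6],[0,0,0,0,7.5],[0,0,0,0,7.5],[0,0,0,0,7.5]]' 25
python3 - <<'E'
from h import *
import cv2
im=capture("top"); cv2.imwrite("pics/t3.png",np.clip(cv2.resize(im[240:390,230:430],(800,600),interpolation=cv2.INTER_CUBIC)[:,:,::-1]*1.5,0,255).astype('uint8'))
E
```

```text
clock: 6.7
tcp_pos: [0.5748, -0.1322, 0.1077]
tcp_rot: [3.139, -0.002, -0.101]
contact_force: [5.0, -6.0, -5.9]
grip_width: 0.0157
grasp_force: 25.0
```

View pics/t3.png

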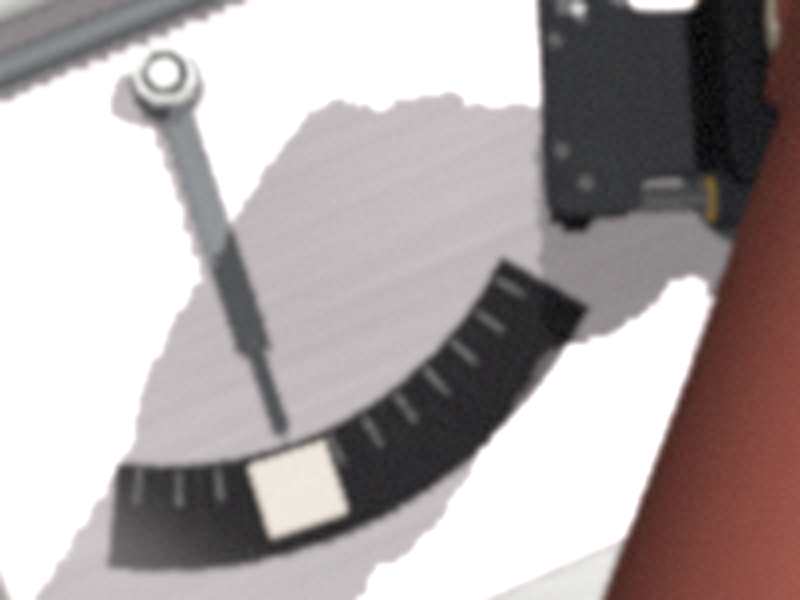

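The pointer line now falls about 2 mm from the tab's centre. I'll turn it slightly further, release and lift.

```bash
python3 -m handwheel '[[0,0,0,0,1],[0,0,0,0,1.5],[0,0,0,0,1.5],[0,0,0,0,1.5],[0,0,0,0,1.5]]' 10
python3 -m handwheel '[[0.2,0,0,0,0],[0.4,0,0,0,0],[0.6,0,0,0,0],[0.8,0,0,0,0],[0.8,0,0,0,0]]'
python3 -m handwheel '[[0.8,0,0,-10,0],[0.8,0,0,-30,0],[0.8,0,0,-60,0],[0.8,0,0,-90,0],[0.8,0,0,-110,0]]'
python3 -m handwheel '[[0.8,0,0,0,0],[0.8,0,0,0,0],[0.8,0,0,0,0],[0.8,0,0,0,0],[0.8,0,0,0,0]]'
python3 - <<'E'
from h import *
import cv2
im=capture("top"); cv2.imwrite("pics/t4.png",np.clip(cv2.resize(im[240:390,230:430],(800,600),interpolation=cv2.INTER_CUBIC)[:,:,::-1]*1.5,0,255).astype('uint8'))
E
```

```text
clock: 7.25
tcp_pos: [0.5747, -0.1322, 0.1077]
tcp_rot: [3.139, -0.002, -0.127]
contact_force: [4.2, -6.4, -5.8]
grip_width: 0.016
grasp_force: 10.0
clock: 7.75
tcp_pos: [0.574, -0.1303, 0.1075]
tcp_rot: [-3.141, 0.0, -0.126]
contact_force: [0.2, 0.3, -0.0]
grip_width: 0.0419
grasp_force: 0.0
clock: 8.25
tcp_pos: [0.5745, -0.1311, 0.2203]
tcp_rot: [-3.142, -0.002, -0.126]
contact_force: [-0.4, 0.4, 0.5]
grip_width: 0.0691
grasp_force: 0.0
clock: 8.75
tcp_pos: [0.5737, -0.1305, 0.2169]
tcp_rot: [3.141, 0.001, -0.126]
contact_force: [-0.5, -0.9, 0.5]
grip_width: 0.0697
grasp_force: 0.0
```

View pics/t4.png

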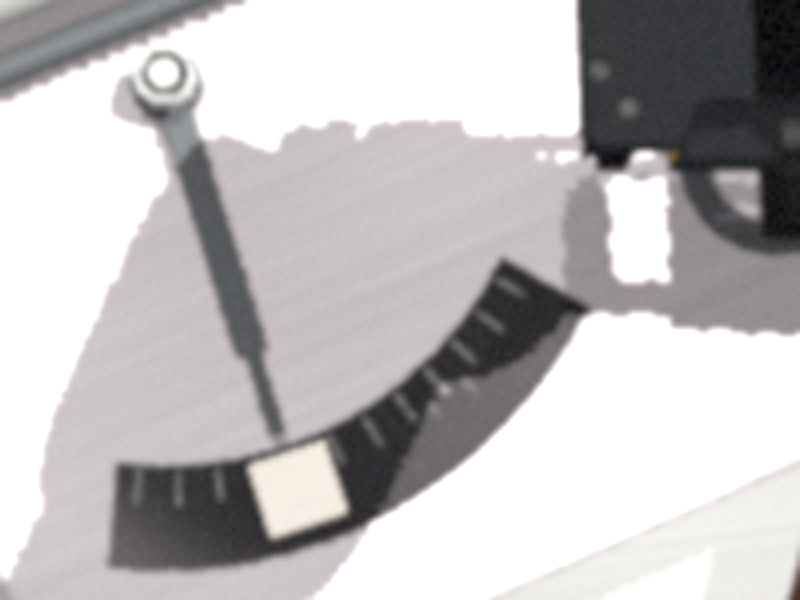

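The pointer tip at (279,435) lines up with the tab's centre at (298,490), and the gripper is clear of the knob.

```bash
python3 -c "
from cell import *
print(ticket.hand_in())"
```

```text
the job is handed in; nothing more can be done
None
```

I turned the T-bar knob about 49° clockwise and let go; in the last picture the pointer lines up with the centre of the white tab, the gripper is clear, and the job was handed in at about 9 s (no verdict was returned).

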